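# Locate a cupboard knob plate in its drilling jig

## Robot

A 6-joint arm with a two-finger parallel gripper is mounted at the origin on the work surface. World frame = base frame: x ahead of the robot, y to its left, z up, the work surface at z = 0. Lengths are in m, angles in degrees, forces in N, time in s.
With the tool pointing down it reaches from about 0.375 to 0.9 m from the base axis. Payload 3.1 kg.
Tool frame: the origin (TCP) lies on the centre line of the jaws, within the pads' length; the fingertips stand 8 mm ahead of it and the grasp point (between the pads) lies 11 mm behind it (bot.tip_extent is the distance from the TCP to the fingertips, in m); z points along the fingers, y is the line along which they close (so a half turn about z gives the same grasp; the last joint's range is limited). The gripper opens to 87 mm and grips with 3 to 60 N. Pads are 19 mm wide; open, the fingers measure 117 mm over their backs; the gripper's body (75 mm by 190 mm) begins 51 mm behind the grasp point.
Start: joints at [-83.222, 30.224, 82.088, -0, 67.689, -10.227], TCP at [0.183, -0.598, 0.202] pointing down, gripper open.
Joint ranges: [-176.69, 176.69], [-43.24, 126.21], [12.49, 139.97], [-82, 262], [0, 151.66], [-163.58, 163.58]. Speed limits (degrees/s): [159.86, 159.86, 180, 180, 180, 180].

## Interface

Orientations are given as a 3x3 rotation matrix whose columns are the frame's x, y, z axes.
In Python, from rig import bot, vision, workorder gives the robot as it stands.
- The arm moves only by the shell command python3 -m handwheel 'ROWS'. ROWS is JSON, a list of rows, each an object with "delta_rot": the turn, a rotation vector about the tool's x, y, z in rad, a list of three; "xyz": the shift along the tool's x, y, z in mm, a list of three; "hand": the closure, from -1 (fully open) to 1 (shut). A call has exactly 5 rows; each row is the pose to reach, as a shift and turn from the pose commanded when the call began, along the tool's axes at that moment; what a row does not reach only later rows make up. A row lasts 1/8 s, in which the tool goes at most 62.5 mm and 10.7 degrees, less where a joint would pass 70% of its speed; a pose out of reach is approached as far as the arm can. A call with a gripper value outside its range is refused whole. The fingers move at their own pace and stop on an object; the grip force is fixed at half the most. Time passes only in rows, so rows that repeat a pose let the fingers close, or fill a call up. It gives the time, the measured TCP pose, the force, the opening and the grip force at its end, in the units of the state.
- bot.read_state(): the state, without advancing time (a new reading comes with each control period).
- vision.capture(name): name is "scene" or "top" or "wrist"; returns the picture (420x560x3 uint8, red, green, blue); there is no depth.
- vision.camera_model(name): a dict with "camera_matrix" (3x3 intrinsics, pixels), "camera_from_world" (4x4, takes a point from world to camera coordinates). Camera axes: x right, y up, looking along -z (the intrinsics and any distortion apply to the point x, -y, -z); pixel columns grow to the right and rows downward; lengths in m; the calibration is good to about 2 mm. A picture is of the moment at which its call begins: read the wrist's pose just before it. camera_model takes no time and is no camera call; for the wrist camera it gives the pose at the moment of the call.
- workorder.hand_in(): hands the job in; it is judged then, once.
The state is a dict: "time_s": time; "joint_positions": joint angles; "qvel": joint speeds; "tau": joint torques, N m; "position": TCP position; "tcp_rot": TCP orientation; "force": force on the tool from outside, world axes, zero at the start; "moment": the same for the moment, N m; "opening": opening from 0.0 (shut) to 1.0 (fully open); "grasp_force": force on a finger pad.
Only numpy, scipy, OpenCV 4.12 (cv2) and the standard library are available. Lean on these libraries where they do the work, as an engineer would, in place of code of your own. Each camera call takes 0.05 s, during which the arm holds its last target. There are 200 camera calls.

## Task

The cupboard door below needs its new knob: lift the steel knob plate from the bench and lay it flat on the drilling jig's plywood bed, its long side towards the two dowels and an end towards the end stop. Then push it home gently, feeling for contact, until it bears on both dowels and the end stop at the same time, hold that light pressure on all three for about a second, and let go with the plate still resting flat against all three. Never push hard on the dowels, the stop or the bed, as they come loose above about 25 N, and leave the other things on the bench as they are.

Things in the scene. Friction and masses are not known exactly. Their poses are not given: they have to be found in the camera images.
- plate: The knob plate: steel backplate 130 (its x) x 80 (its y) x 6 mm, the same either way round, with a central knob: 18 mm stem, cylindrical head 28 mm across from 16 to 44 mm above the plate's underside. Mass 0.3 to 0.6 kg; friction about 0.6: it takes 2 to 5 N to slide it. Origin at the underside's centre, z up. Starts flat on the bench.
- jig: The drilling jig, fixed to the bench, its place and yaw vary: plywood bed 240 (its x) x 170 (its y) x 18 mm; origin at the centre of its underside, z up. Two steel dowels stand near its +y edge, an end stop near its +x end, all rigid and 14 mm high above the bed. A plate bearing on all three has its long sides along the jig's x and its origin at (20, 13, 18) mm in the jig's frame.
- dowel_a: Steel dowel, 10 mm across, 14 mm high, at (-18, 58, 18) mm in the jig's frame; origin at the centre of its foot. A long side of the plate bears on its -y side.
- dowel_b: The second dowel, the same size, at (66, 58, 18) mm in the jig's frame; origin at the centre of its foot.
- end_stop: End stop: a round steel nose of 8 mm radius in a 34 mm wide block, 14 mm high, facing the jig's -x. Origin at the foot of the foremost point of the nose, at (85, 13, 18) mm in the jig's frame: a short end of the plate bears there.
- container: Round stainless steel lunch container with lid, 116 mm across, 65 mm high; origin under its centre. Bystander.
- sauce_bottle: Empty capped green plastic sauce bottle, 56 mm across, 170 mm high; origin under its centre. Bystander.
- holder: Bamboo chopstick holder, 72 mm across, 120 mm high, chopsticks stand out to 215 mm; origin under its centre. Bystander.
- ice_pack: Blue ice pack lying flat, 150 (its x) x 75 x 22 mm; origin under its centre. Bystander.
- mug: White mug, 80 mm across, 90 mm high, handle to its +y; origin under its centre. Bystander.
- screw_tray: Small grey open tray, 50 x 50 x 25 mm; origin under its centre. Bystander.
- screwdriver: Screwdriver lying along its x axis. Bystander.
- tape: Grey tape measure, 60 x 35 x 60 mm; origin under its centre. Bystander.
Things that resemble listed ones, but are neither listed nor needed, are in the scene too. What is shaped like the plate but turquoise is not meant.

How it is judged (in metres and radians):
On the way, in this order (a step that is already met when the one before it is completed fails the run):
1. the plate lies flat on the jig's bed (z of plate in the frame of jig between 0.016 and 0.0195 m and angle between plate's own z axis and vertical below 0.03 rad and x of plate in the frame of jig between -0.06 and 0.03 m and y of plate in the frame of jig between -0.05 and 0.025 m), for 0.1 s.
2. the plate is pressed on both dowels and the end stop at the same time, 1 N or more on each, for 0.3 s (z of plate in the frame of jig between 0.016 and 0.0195 m and angle between plate's own z axis and vertical below 0.03 rad and contact force between plate and dowel_a above 1 N and contact force between plate and dowel_b above 1 N and contact force between plate and end_stop above 1 N), for 0.3 s.
At the end, for the whole second after the job is handed in: The plate is let go and at rest, flat on the bed (within 1.5 mm and 0.03 rad), its long sides along the jig's x within 0.025 rad (either way round) and its centre within 1.5 mm of the fully located place along both of the jig's axes (z of plate in the frame of jig between 0.016 and 0.0195 m and angle between plate's own z axis and vertical below 0.03 rad and x of plate in the frame of jig between 0.0185 and 0.0215 m and y of plate in the frame of jig between 0.0115 and 0.0145 m and angle between the x axis of plate and the x axis of jig, either way round below 0.025 rad and linear speed of plate below 0.01 m/s and contact force between plate and the fingers below 0.1 N); the robot touches nothing.
It fails at once if more than 25 N between the plate and a dowel or the end stop (contact force between plate and dowel_a above 25 N or contact force between plate and dowel_b above 25 N or contact force between plate and end_stop above 25 N).
It fails at once if more than 45 N between the plate and the jig as a whole (bed, dowels and stop together) (contact force between plate and jig above 45 N).
It fails at once if the robot pushes on the jig itself with more than 30 N (contact force between any of the arm, the fingers and jig above 30 N).
It fails at once if a bystander is moved by more than 20 mm or tipped (distance of any of container, sauce_bottle, holder, ice_pack, mug, screw_tray, screwdriver, tape from where it was at the start of the episode above 0.02 m or angle between any of container, sauce_bottle, holder, ice_pack, mug, screw_tray, tape's own z axis and vertical above 0.3 rad).
It also fails if it takes over 67 s, if anything falls off the work surface, if the arm or the gripper's body presses on something with over 40 N, if the wrist force passes 120 N, or if a joint passes its speed limit or range.

## Working session

There is one attempt and no reset: what is moved stays moved. The work goes in short steps, Python scripts to look and compute and a shell command to move; the robot and the scene stay as the last step left them, time stands still between calls to the robot, and variables do not carry over. Pictures are saved under pics/ and viewed, at most 10 in all, crops included, and the job is handed in when it is done.

```bash
ls; mkdir -p pics; python3 - <<'E'
from rig import bot,vision
import cv2,numpy as np
for n in ("top","scene"):
    im=vision.capture(n); cv2.imwrite(f"pics/{n}0.png",im[:,:,::-1])
    m=vision.camera_model(n); print(n,np.round(m["camera_matrix"],1).tolist(),np.round(m["camera_from_world"],3).tolist(),[k for k in m])
print(bot.read_state())
E
```

```text
pics
top [[523.3, 0.0, 275.5], [0.0, 523.3, 208.6], [0.0, 0.0, 1.0]] [[-0.018, -1.0, -0.002, 0.01], [0.992, -0.018, 0.126, -0.509], [-0.126, 0.0, 0.992, -1.734], [0.0, 0.0, 0.0, 1.0]] ['camera_matrix', 'camera_from_world']
scene [[395.0, 0.0, 282.4], [0.0, 395.0, 215.6], [0.0, 0.0, 1.0]] [[0.622, 0.783, 0.015, -0.333], [-0.613, 0.475, 0.631, 0.305], [0.487, -0.402, 0.776, -1.325], [0.0, 0.0, 0.0, 1.0]] ['camera_matrix', 'camera_from_world']
{'time_s': 0.1, 'joint_positions': array([-8.32210109e+01,  3.02715770e+01,  8.21471508e+01,  2.96525830e-04,
        6.76913153e+01, -1.02253719e+01]), 'qvel': array([-0.06793493, -0.16545115, -0.22794534,  0.05751867,  0.0755988 ,
       -0.07085859]), 'tau': array([ 5.00189471e-04, -4.40985560e+01, -1.77150965e+01,  6.34885579e-02,
        5.34145476e-02, -4.54253313e-05]), 'position': array([ 0.18274503, -0.5969669 ,  0.20070218]), 'tcp_rot': array([[ 9.56283114e-01,  2.92442398e-01, -2.21954167e-04],
       [ 2.92442278e-01, -9.56281274e-01,  1.90774964e-03],
       [ 3.45656267e-04, -1.88925755e-03, -9.99998156e-01]]), 'force': array([-0.3417415 ,  0.8537768 , -0.24131014]), 'moment': array([-0.04668652, -0.01139258,  0.02310184]), 'grasp_force': 0.0, 'opening': 1.0019330291956225}
```

View pics/top0.png

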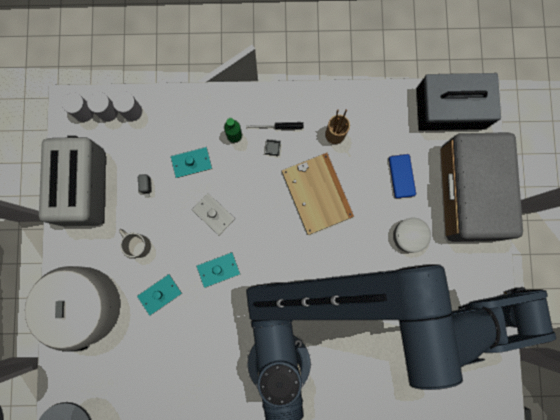

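View pics/scene0.png

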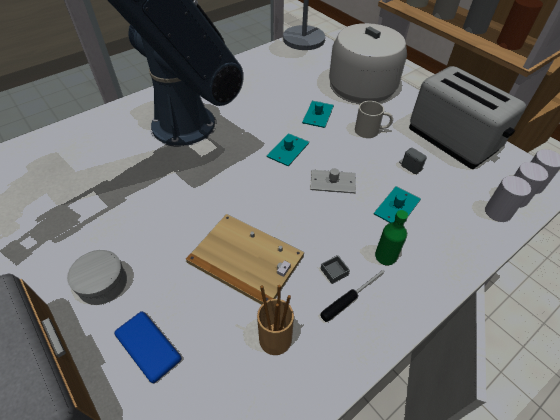

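The top view shows the steel plate at (213,214). The turquoise look-alikes are at (191,162), (218,269) and (159,295). The jig bed is at about (318,193), with its end stop at about (302,167). By the description (steel grey), I choose (213,214).

```bash
cat > h.py <<'E'
import numpy as np,cv2
from rig import bot,vision
def ray(m,uv,z):
    K=np.array(m["camera_matrix"]);T=np.array(m["camera_from_world"]);R=T[:3,:3];c=-R.T@T[:3,3]
    p=np.linalg.inv(K)@[uv[0],uv[1],1]; d=R.T@np.array([p[0],-p[1],-p[2]])
    return c+d*(z-c[2])/d[2]
def proj(m,P):
    T=np.array(m["camera_from_world"]);q=T[:3,:3]@np.array(P)+T[:3,3];v=np.array(m["camera_matrix"])@[q[0],-q[1],-q[2]]
    return v[:2]/v[2]
E
python3 - <<'E'
from h import *
im=cv2.imread("pics/top0.png");m=vision.camera_model("top")
a=cv2.resize(im[140:250,170:290],None,fx=4,fy=4,interpolation=cv2.INTER_CUBIC)
b=cv2.resize(im[140:250,270:370],None,fx=3.2,fy=4*1.0,interpolation=cv2.INTER_CUBIC)
cv2.imwrite("pics/crop.png",np.hstack([a,b]))
hsv=cv2.cvtColor(im,cv2.COLOR_BGR2HSV)
w=((hsv[...,0]>8)&(hsv[...,0]<28)&(hsv[...,1]>70)).astype(np.uint8)
w[:145]=0;w[245:]=0;w[:,:270]=0;w[:,370:]=0
w=cv2.morphologyEx(w,cv2.MORPH_OPEN,np.ones((3,3)))
def rect(mask,z):
    c=max(cv2.findContours(mask,0,2)[0],key=cv2.contourArea)
    P=np.array([ray(m,p[0],z)[:2] for p in c],np.float32)*1000
    r=cv2.minAreaRect(P);print(r,cv2.boxPoints(r).round().tolist());return r
rect(w,.018)
roi=np.zeros(w.shape,np.uint8);roi[188:240,185:242]=1
lab=cv2.cvtColor(im,cv2.COLOR_BGR2LAB).astype(int)
print(lab[200:206,186:240:3].tolist()[0])
bg=np.median(lab[188:240,185:242].reshape(-1,3),axis=0);print(bg,lab[190,188],lab[208,203])
g=((lab[...,2]-lab[190,188][2]>3)).astype(np.uint8)*roi
cv2.imwrite("pics/m.png",g*255);rect(g,.006)
print(ray(m,(211,213),.044),ray(m,(302,167),.032))
E
```

```text
((562.4191284179688, -141.78390502929688), (238.51731872558594, 169.004150390625), 20.92715835571289) [[421.0, -105.0], [481.0, -263.0], [704.0, -178.0], [644.0, -20.0]]
[[173, 128, 129], [172, 127, 129], [174, 128, 129], [174, 128, 129], [173, 127, 129], [160, 126, 131], [167, 125, 132], [161, 126, 131], [160, 126, 131], [165, 125, 132], [152, 128, 129], [174, 128, 129], [173, 127, 129], [173, 128, 128], [173, 127, 129], [172, 128, 129], [171, 128, 127], [173, 127, 128]]
[172. 127. 129.] [171 128 128] [161 127 131]
((474.395751953125, 189.0955047607422), (58.606834411621094, 75.22911071777344), 47.97991180419922) [[427.0, 193.0], [483.0, 142.0], [522.0, 186.0], [466.0, 236.0]]
[0.49707142 0.21743406 0.044     ] [ 0.65077061 -0.09172121  0.032     ]
```

View pics/crop.png

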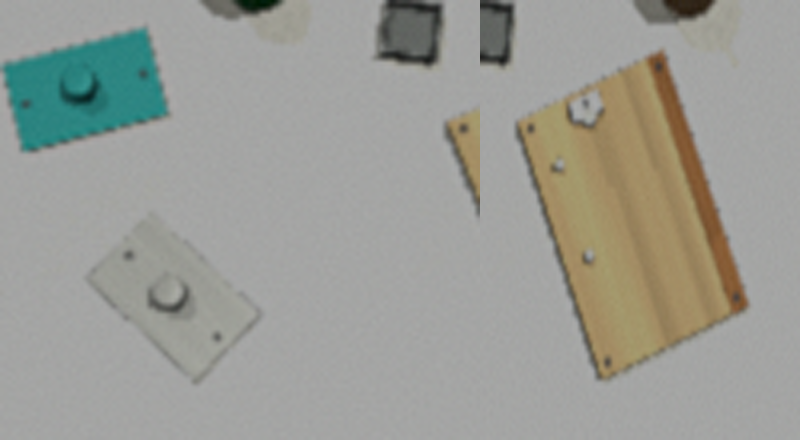

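The crop shows a plain grey plate with a knob, so the choice stands. Its corners are at crop (152,212), (262,314), (196,382) and (87,276). The end stop is at (585,108) and the dowels at (558,165) and (588,257).

```bash
python3 - <<'E'
from h import *
m=vision.camera_model("top")
C=np.array([(152,212),(262,314),(196,382),(87,276)])/4+[170,140]-.4
P=np.array([ray(m,c,.006) for c in C])
e=P[1]-P[0]+P[2]-P[3];print("plate",P.mean(0),np.linalg.norm(P[1]-P[0]),np.linalg.norm(P[2]-P[1]),"yaw",np.degrees(np.arctan2(e[1],e[0])))
print("knob",ray(m,(170+169/4-.4,140+290/4-.4),.044))
a=np.radians(20.93);R=np.array([[np.cos(a),-np.sin(a)],[np.sin(a),np.cos(a)]]);c=np.array([.5624,-.1418])
for n,l,cr in(("a",(-18,58),(588,257)),("b",(66,58),(558,165)),("stop",(95,13),(585,108))):
    z=.032;print(n,c+R@np.array(l)/1000,ray(m,(270+(cr[0]-480)/3.2-.4,140+cr[1]/4-.4),z)[:2])
print("target",c+R@[.02,.013])
s=bot.read_state();r=s["tcp_rot"];print(r.T@(np.array([P[:,0].mean(),P[:,1].mean(),.2])-s["position"])*1000)
print({n:ray(m,p,0.05).round(3).tolist() for n,p in dict(holder=(338,132),mug=(133,245),bottle=(233,132)).items()})
E
```

```text
plate [0.49965961 0.2148384  0.006     ] 0.12997367425466702 0.08048009378699823 yaw -134.34374226438428
knob [0.50005539 0.21457897 0.044     ]
a [ 0.52486851 -0.09405707] [ 0.52394364 -0.09317994]
b [ 0.60332599 -0.06404999] [ 0.60336832 -0.06329058]
stop [ 0.64648772 -0.0957212 ] [ 0.652133   -0.09316118]
target [ 0.5764364  -0.12251323]
[ 540.46600851 -683.63362776    2.18055573]
{'holder': [0.766, -0.216, 0.05], 'mug': [0.394, 0.475, 0.05], 'bottle': [0.773, 0.141, 0.05]}
```

```bash
python3 -m handwheel '[{"delta_rot":[0,0,0],"xyz":[30,-24,0],"hand":-1},{"delta_rot":[0,0,0],"xyz":[75,-60,0],"hand":-1},{"delta_rot":[0,0,0],"xyz":[120,-96,0],"hand":-1},{"delta_rot":[0,0,0],"xyz":[165,-132,0],"hand":-1},{"delta_rot":[0,0,0],"xyz":[210,-168,0],"hand":-1}]'
python3 -m handwheel '[{"delta_rot":[0,0,0],"xyz":[45,-36,0],"hand":-1},{"delta_rot":[0,0,0],"xyz":[90,-72,0],"hand":-1},{"delta_rot":[0,0,0],"xyz":[135,-108,0],"hand":-1},{"delta_rot":[0,0,0],"xyz":[165,-150,0],"hand":-1},{"delta_rot":[0,0,0],"xyz":[185,-200,0],"hand":-1}]'
```

```text
time_s: 0.72
position: [0.3352, -0.3738, 0.2013]
tcp_rot: [[0.956, 0.292, -0.0], [0.292, -0.956, 0.0], [0.0, -0.0, -1.0]]
force: [0.7, 0.1, -0.2]
opening: 0.998
grasp_force: 0.0
time_s: 1.35
position: [0.454, -0.1288, 0.2014]
tcp_rot: [[0.956, 0.293, 0.001], [0.293, -0.956, -0.0], [0.001, 0.0, -1.0]]
force: [0.2, 1.2, 0.1]
opening: 1.0
grasp_force: 0.0
```

```bash
python3 -m handwheel '[{"delta_rot":[0,0,0.04],"xyz":[22,-50,0],"hand":-1},{"delta_rot":[0,0,0.08],"xyz":[44,-100,0],"hand":-1},{"delta_rot":[0,0,0.12],"xyz":[70,-150,0],"hand":-1},{"delta_rot":[0,0,0.16],"xyz":[95,-205,0],"hand":-1},{"delta_rot":[0,0,0.2],"xyz":[118,-255,0],"hand":-1}]'
python3 - <<'E'
from h import *
s=bot.read_state();r=s["tcp_rot"]
print(r.T@(np.array([.4998,.2147,.2])-s["position"])*1000,np.degrees(np.arctan2(r[1,0],r[0,0])))
E
```

```text
time_s: 1.98
position: [0.491, 0.1502, 0.2014]
tcp_rot: [[0.995, 0.096, -0.0], [0.096, -0.995, -0.0], [-0.0, 0.0, -1.0]]
force: [1.1, -1.0, 0.5]
opening: 1.004
grasp_force: 0.0
[ 14.94865662 -63.35547427   1.35093013] 5.4931007122473074
```

```bash
python3 -m handwheel '[{"delta_rot":[0,0,0],"xyz":[8,-32,0],"hand":-1},{"delta_rot":[0,0,0],"xyz":[15,-63.5,20],"hand":-1},{"delta_rot":[0,0,0],"xyz":[15,-63.5,50],"hand":-1},{"delta_rot":[0,0,0],"xyz":[15,-63.5,80],"hand":-1},{"delta_rot":[0,0,0],"xyz":[15,-63.5,80],"hand":-1}]'
python3 - <<'E'
from h import *
s=bot.read_state();r=s["tcp_rot"];m=vision.camera_model("wrist")
im=vision.capture("wrist");cv2.imwrite("pics/w1.png",im[:,:,::-1])
print(s["position"],proj(m,[.4998,.2147,.044]))
np.save("wm.npy",m,allow_pickle=True)
E
```

```text
time_s: 2.6
position: [0.4976, 0.2125, 0.1193]
tcp_rot: [[0.995, 0.097, -0.006], [0.097, -0.995, -0.001], [-0.006, 0.001, -1.0]]
force: [-0.9, -0.5, 0.7]
opening: 0.998
grasp_force: 0.0
[0.49758767 0.21246296 0.1193166 ] [279.18097639 207.38375231]
```

View pics/w1.png

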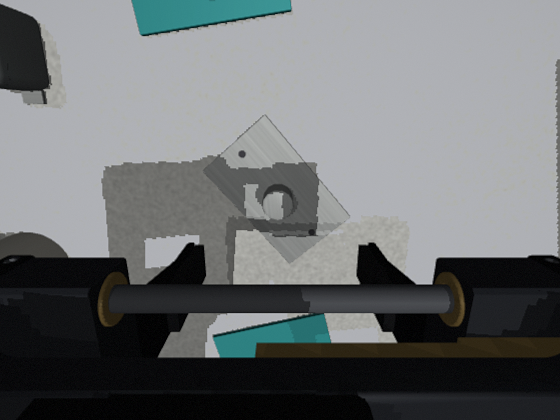

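The wrist view shows the grey plate with corners at (265,115), (351,215), (291,263) and (205,170), and the knob top at about (278,201).

```bash
python3 - <<'E'
from h import *
m=np.load("wm.npy",allow_pickle=True).item()
P=np.array([ray(m,c,.006) for c in [(265,115),(351,215),(291,263),(205,170)]]);e=P[1]-P[0]+P[2]-P[3]
print(P.mean(0),np.linalg.norm(P[1]-P[0]),np.linalg.norm(P[2]-P[1]),np.degrees(np.arctan2(e[1],e[0])),ray(m,(278,201),.044))
s=bot.read_state();r=s["tcp_rot"];print(s["position"],r.T@(P.mean(0)*[1,1,0]+[0,0,.021]-s["position"])*1000)
E
```

```text
[0.50220503 0.21494987 0.006     ] 0.12739830749608097 0.07948458043578824 -133.55770479925224 [0.50538999 0.21625816 0.044     ]
[0.49910687 0.21263862 0.12076493] [ 3.59287427 -2.02865125 99.75449109]
```

```bash
python3 -m handwheel '[{"delta_rot":[0,0,0],"xyz":[1.5,-0.5,25],"hand":-1},{"delta_rot":[0,0,0],"xyz":[1.5,-0.5,55],"hand":-1},{"delta_rot":[0,0,0],"xyz":[1.5,-0.5,80],"hand":-1},{"delta_rot":[0,0,0],"xyz":[1.5,-0.5,93],"hand":-1},{"delta_rot":[0,0,0],"xyz":[1.5,-0.5,98],"hand":-1}]'
python3 -m handwheel '[{"delta_rot":[0,0,0],"xyz":[0,0,0],"hand":-0.5},{"delta_rot":[0,0,0],"xyz":[0,0,0],"hand":0},{"delta_rot":[0,0,0],"xyz":[0,0,0],"hand":0.5},{"delta_rot":[0,0,0],"xyz":[0,0,0],"hand":1},{"delta_rot":[0,0,0],"xyz":[0,0,0],"hand":1}]'
```

```text
time_s: 3.28
position: [0.5021, 0.2135, 0.0239]
tcp_rot: [[0.995, 0.096, 0.001], [0.096, -0.995, 0.0], [0.001, -0.0, -1.0]]
force: [0.2, -0.3, -0.5]
opening: 1.0
grasp_force: 0.0
time_s: 3.9
position: [0.5015, 0.2135, 0.0237]
tcp_rot: [[0.995, 0.097, 0.0], [0.097, -0.995, 0.0], [0.0, -0.0, -1.0]]
force: [0.6, 0.5, -0.1]
opening: 0.519
grasp_force: 0.0
```

```bash
python3 -m handwheel '[{"delta_rot":[0,0,0],"xyz":[0,0,0],"hand":1},{"delta_rot":[0,0,0],"xyz":[0,0,0],"hand":1},{"delta_rot":[0,0,0],"xyz":[0,0,0],"hand":1},{"delta_rot":[0,0,0],"xyz":[0,0,0],"hand":1},{"delta_rot":[0,0,0],"xyz":[0,0,0],"hand":1}]'
```

```text
time_s: 4.53
position: [0.5014, 0.2135, 0.0235]
tcp_rot: [[0.995, 0.097, -0.0], [0.097, -0.995, 0.0], [-0.0, -0.0, -1.0]]
force: [1.0, 0.3, -0.4]
opening: 0.02
grasp_force: 0.0
```

```bash
python3 - <<'E'
from h import *
im=vision.capture("wrist");a=vision.capture("top");b=vision.capture("scene")
o=np.hstack([cv2.resize(a[170:250,160:280],(400,267)),cv2.resize(b[120:220,260:410],(400,267))])
o=np.vstack([o,np.hstack([cv2.resize(im,(400,300)),np.zeros((300,400,3),np.uint8)])])
cv2.imwrite("pics/c2.png",o[:,:,::-1]);print(bot.read_state()["opening"])
E
```

```text
0.00333714334877941
```

View pics/c2.png

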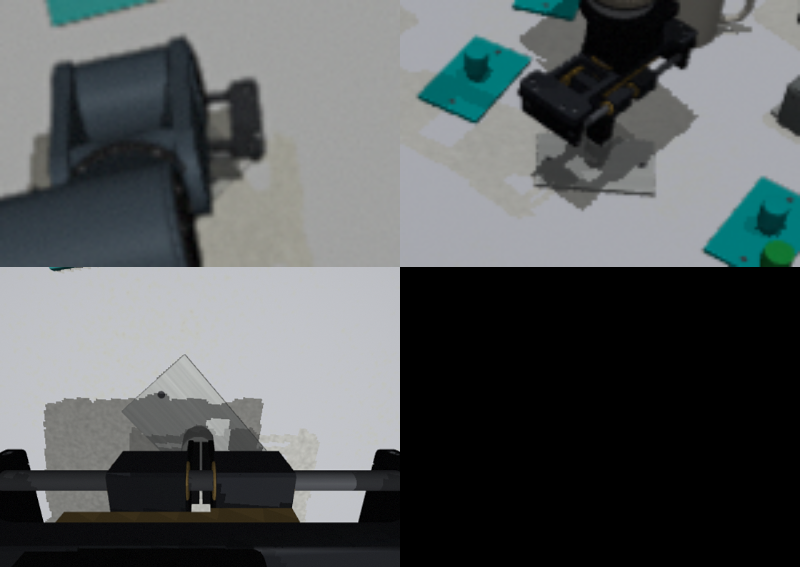

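The grip missed. The fingers closed just short of the knob, which now sits ahead of them in tool +x. I'll open, rise and measure again.

```bash
python3 -m handwheel '[{"delta_rot":[0,0,0],"xyz":[0,0,0],"hand":-1},{"delta_rot":[0,0,0],"xyz":[-5,0,-20],"hand":-1},{"delta_rot":[0,0,0],"xyz":[-5,0,-50],"hand":-1},{"delta_rot":[0,0,0],"xyz":[-5,0,-85],"hand":-1},{"delta_rot":[0,0,0],"xyz":[-5,0,-120],"hand":-1}]'
python3 -m handwheel '[{"delta_rot":[0,0,0],"xyz":[0,0,0],"hand":-1},{"delta_rot":[0,0,0],"xyz":[0,0,0],"hand":-1},{"delta_rot":[0,0,0],"xyz":[0,0,0],"hand":-1},{"delta_rot":[0,0,0],"xyz":[0,0,0],"hand":-1},{"delta_rot":[0,0,0],"xyz":[0,0,0],"hand":-1}]'
python3 - <<'E'
from h import *
s=bot.read_state();m=vision.camera_model("wrist")
im=vision.capture("wrist");cv2.imwrite("pics/w2.png",im[:,:,::-1])
print(s["position"],s["tcp_rot"],m)
np.save("wm.npy",m,allow_pickle=True)
E
```

```text
time_s: 5.3
position: [0.4961, 0.2129, 0.1445]
tcp_rot: [[0.995, 0.097, -0.0], [0.097, -0.995, -0.0], [-0.0, 0.0, -1.0]]
force: [-0.2, 0.5, -0.5]
opening: 0.49
grasp_force: 0.0
time_s: 5.92
position: [0.4961, 0.2129, 0.1429]
tcp_rot: [[0.995, 0.097, -0.001], [0.097, -0.995, -0.0], [-0.001, 0.0, -1.0]]
force: [1.0, 1.1, 0.3]
opening: 0.982
grasp_force: 0.0
[0.49612779 0.21288433 0.14285178] [[ 9.95323672e-01  9.65869321e-02 -1.32370285e-03]
 [ 9.65866969e-02 -9.95324546e-01 -2.40649655e-04]
 [-1.34075755e-03  1.11672212e-04 -9.99999095e-01]] {'camera_matrix': array([[311.87169191,   0.        , 280.8011644 ],
       [  0.        , 311.87169191, 208.8014327 ],
       [  0.        ,   0.        ,   1.        ]]), 'camera_from_world': array([[ 0.09773106, -0.99521203,  0.00128305,  0.1639482 ],
       [ 0.95225035,  0.09313731, -0.29076573, -0.47405237],
       [ 0.28925405,  0.02963862,  0.95679342, -0.48407901],
       [ 0.        ,  0.        ,  0.        ,  1.        ]])}
```

View pics/w2.png

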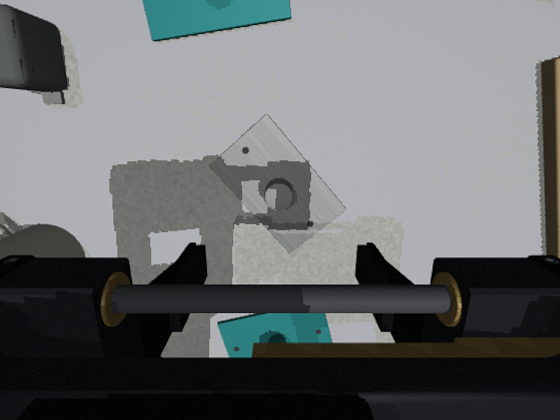

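The wrist view shows the plate with corners at (266,114), (346,209), (290,253) and about (209,161). The knob top is at about (278,193).

```bash
python3 - <<'E'
from h import *
m=np.load("wm.npy",allow_pickle=True).item()
P=np.array([ray(m,c,.006) for c in [(266,114),(346,209),(290,253),(209,161)]]);e=P[1]-P[0]+P[2]-P[3]
print(P.mean(0),np.linalg.norm(P[1]-P[0]),np.linalg.norm(P[2]-P[1]),np.degrees(np.arctan2(e[1],e[0])),ray(m,(278,193),.044))
T=m["camera_from_world"];print("cam",-T[:3,:3].T@T[:3,3])
# where do the finger tips appear? projection of TCP and tips
s=bot.read_state();r=s["tcp_rot"]
for q in [(0,.0435,0),(0,-.0435,0),(0,.0435,.008),(0,-.0435,.008)]:print(proj(m,s["position"]+r@np.array(q)))
im=cv2.imread("pics/w2.png");cv2.imwrite("pics/k.png",cv2.resize(im[90:290,150:410],(780,600),interpolation=cv2.INTER_CUBIC))
E
```

```text
[0.50268253 0.21606745 0.006     ] 0.12866785271967474 0.07859877729109442 -134.37438386056792 [0.50542597 0.21703854 0.044     ]
cam [0.57541552 0.22166263 0.32511508]
[350.6731933 245.6398492]
[213.20856189 245.56376697]
[348.05000496 240.73911175]
[215.71867872 240.66277105]
```

View pics/k.png

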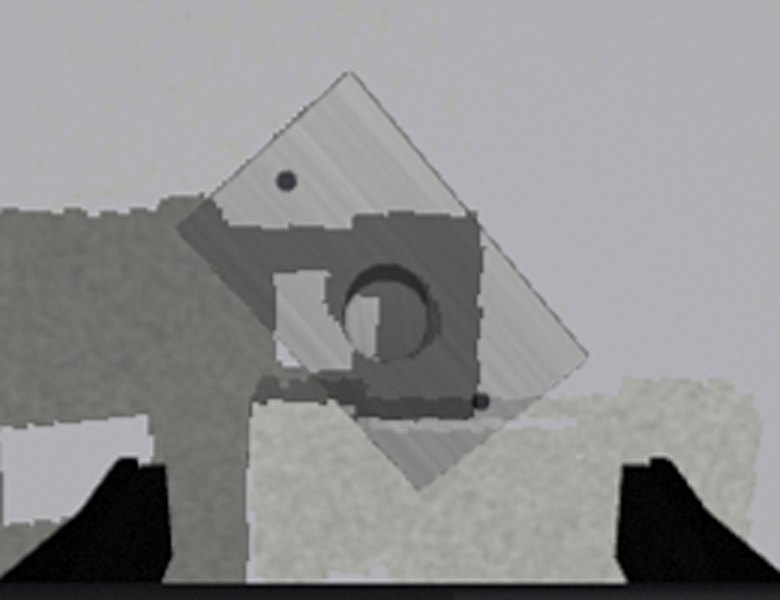

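```bash
python3 - <<'E'
from h import *
m=vision.camera_model("scene")
for z in (.0155,.0235,.035,.044,.055):print(z,proj(m,[.5014,.2135,z]),proj(m,[.503,.2155,z]))
w=np.load("wm.npy",allow_pickle=True).item();s=bot.read_state();r=s["tcp_rot"]
for q in [(.0095,0,.008),(.0095,0,0),(.0095,0,-.02),(-.0095,0,.008),(.0095,.0435,.008),(.0095,.0585,.008)]:print(q,proj(w,s["position"]+r@np.array(q)))
print(s["position"])
b=vision.capture("scene");cv2.imwrite("pics/s3.png",cv2.resize(b[90:220,260:430],(780,596),interpolation=cv2.INTER_CUBIC)[:,:,::-1])
E
```

```text
0.0155 [332.37187099 178.33746115] [333.24687924 178.34856297]
0.0235 [332.68299401 176.40050238] [333.56272428 176.4117057 ]
0.035 [333.13617094 173.57915857] [334.02277909 173.59051053]
0.044 [333.49581161 171.34014347] [334.38787794 171.35161407]
0.055 [333.94144032 168.56579259] [334.8402697  168.57741101]
(0.0095, 0, 0.008) [281.93684454 227.11700069]
(0.0095, 0, 0) [281.99710061 231.55279981]
(0.0095, 0, -0.02) [282.17074512 244.33577948]
(-0.0095, 0, 0.008) [281.87452329 253.92492582]
(0.0095, 0.0435, 0.008) [348.98157509 227.16003091]
(0.0095, 0.0585, 0.008) [372.09048626 227.17486253]
[0.49621636 0.21291129 0.14303701]
```

```bash
python3 -m handwheel '[{"delta_rot":[0,0,0],"xyz":[7.5,-2.5,10],"hand":0},{"delta_rot":[0,0,0],"xyz":[7.5,-2.5,40],"hand":0},{"delta_rot":[0,0,0],"xyz":[7.5,-2.5,65],"hand":0},{"delta_rot":[0,0,0],"xyz":[7.5,-2.5,80],"hand":0},{"delta_rot":[0,0,0],"xyz":[7.5,-2.5,88],"hand":0}]'
python3 - <<'E'
from h import *
s=bot.read_state();m=vision.camera_model("wrist");im=vision.capture("wrist")
print(s["position"],s["opening"],bot.tip_extent,[n for n in dir(bot) if n[0]!='_'])
for q in [(.503,.2155,.044),(.5035,.216,.044)]:print(proj(m,q))
for x in (-.0095,.0095):print(proj(m,s["position"]+s["tcp_rot"]@np.array([x,0,.008])))
cv2.imwrite("pics/w3.png",im[140:300,160:400,::-1].repeat(3,0).repeat(3,1))
E
```

```text
time_s: 6.65
position: [0.5036, 0.2162, 0.0545]
tcp_rot: [[0.995, 0.097, -0.001], [0.097, -0.995, -0.0], [-0.001, 0.0, -1.0]]
force: [-0.1, -1.3, 1.1]
opening: 0.541
grasp_force: 0.0
[0.50363776 0.21619681 0.05450093] 0.54068558962267 0.008 ['PlanningError', 'read_state', 'tip_extent']
[282.87255521 240.25426854]
[282.20026623 239.49328081]
[281.91413589 253.95777384]
[281.9773352  227.17262906]
```

View pics/w3.png

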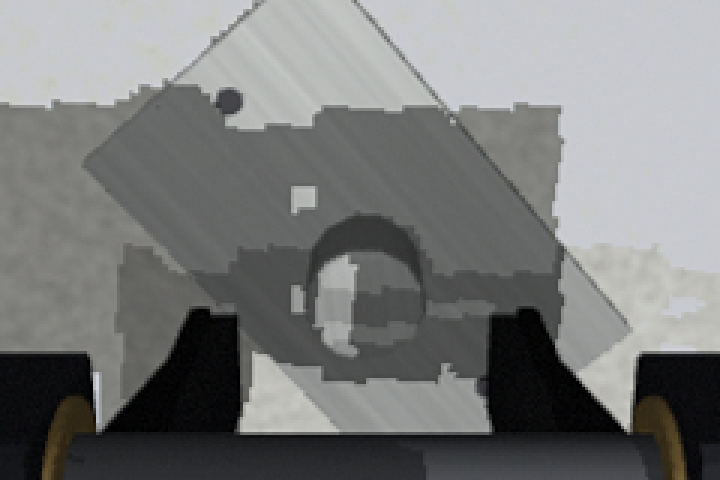

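The knob top is at about (283,242), where predicted. The fingertips show at row 243, though, and scale as roughly 25–30 mm further back than documented. That explains the miss: the fingers closed above the knob. I'll descend by feel.

```bash
python3 -m handwheel '[{"delta_rot":[0,0,0],"xyz":[0,0,10],"hand":0},{"delta_rot":[0,0,0],"xyz":[0,0,22],"hand":0},{"delta_rot":[0,0,0],"xyz":[0,0,32],"hand":0},{"delta_rot":[0,0,0],"xyz":[0,0,38],"hand":0},{"delta_rot":[0,0,0],"xyz":[0,0,40],"hand":0}]'
python3 -m handwheel '[{"delta_rot":[0,0,0],"xyz":[0,0,2],"hand":0},{"delta_rot":[0,0,0],"xyz":[0,0,4],"hand":0},{"delta_rot":[0,0,0],"xyz":[0,0,6],"hand":0},{"delta_rot":[0,0,0],"xyz":[0,0,8],"hand":0},{"delta_rot":[0,0,0],"xyz":[0,0,8],"hand":0}]'
```

```text
time_s: 7.32
position: [0.5034, 0.2161, 0.0151]
tcp_rot: [[0.995, 0.097, -0.001], [0.097, -0.995, -0.0], [-0.001, 0.0, -1.0]]
force: [0.3, 0.5, 0.2]
opening: 0.496
grasp_force: 0.0
time_s: 7.95
position: [0.5036, 0.2161, 0.0074]
tcp_rot: [[0.995, 0.097, -0.0], [0.097, -0.995, -0.0], [-0.0, 0.0, -1.0]]
force: [-0.4, 0.3, -0.7]
opening: 0.499
grasp_force: 0.0
```

```bash
python3 -m handwheel '[{"delta_rot":[0,0,0],"xyz":[0,0,2],"hand":0},{"delta_rot":[0,0,0],"xyz":[0,0,4],"hand":0},{"delta_rot":[0,0,0],"xyz":[0,0,6],"hand":0},{"delta_rot":[0,0,0],"xyz":[0,0,8],"hand":0},{"delta_rot":[0,0,0],"xyz":[0,0,8],"hand":0}]'
```

```text
time_s: 8.57
position: [0.5035, 0.2161, -0.0007]
tcp_rot: [[0.995, 0.097, -0.0], [0.097, -0.995, -0.0], [-0.0, 0.0, -1.0]]
force: [0.4, 0.2, 0.1]
opening: 0.5
grasp_force: 0.0
```

```bash
python3 -m handwheel '[{"delta_rot":[0,0,0],"xyz":[0,0,2],"hand":0},{"delta_rot":[0,0,0],"xyz":[0,0,4],"hand":0},{"delta_rot":[0,0,0],"xyz":[0,0,6],"hand":0},{"delta_rot":[0,0,0],"xyz":[0,0,6],"hand":0},{"delta_rot":[0,0,0],"xyz":[0,0,6],"hand":0.4}]'
python3 -m handwheel '[{"delta_rot":[0,0,0],"xyz":[0,0,0],"hand":0.4},{"delta_rot":[0,0,0],"xyz":[0,0,0],"hand":1},{"delta_rot":[0,0,0],"xyz":[0,0,0],"hand":1},{"delta_rot":[0,0,0],"xyz":[0,0,0],"hand":1},{"delta_rot":[0,0,0],"xyz":[0,0,0],"hand":1}]'
```

```text
time_s: 9.2
position: [0.5037, 0.2162, -0.0064]
tcp_rot: [[0.995, 0.097, -0.0], [0.097, -0.995, -0.0], [-0.0, 0.0, -1.0]]
force: [0.2, -0.6, 0.0]
opening: 0.45
grasp_force: 0.0
time_s: 9.82
position: [0.5037, 0.2161, -0.0064]
tcp_rot: [[0.995, 0.097, 0.0], [0.097, -0.995, -0.0], [0.0, 0.0, -1.0]]
force: [0.3, -0.6, 0.7]
opening: 0.312
grasp_force: 30.0
```

Gripped: 27 mm opening at 30 N, which matches the 28 mm head.

```bash
python3 -m handwheel '[{"delta_rot":[0,0,0],"xyz":[0,0,-5],"hand":1},{"delta_rot":[0,0,0],"xyz":[0,0,-20],"hand":1},{"delta_rot":[0,0,0],"xyz":[0,0,-45],"hand":1},{"delta_rot":[0,0,0],"xyz":[0,0,-75],"hand":1},{"delta_rot":[0,0,0],"xyz":[0,0,-90],"hand":1}]'
python3 -m handwheel '[{"delta_rot":[0,0,0.05],"xyz":[2,20,0],"hand":1},{"delta_rot":[0,0,0.15],"xyz":[6,60,0],"hand":1},{"delta_rot":[0,0,0.25],"xyz":[9,110,0],"hand":1},{"delta_rot":[0,0,0.35],"xyz":[13,160,0],"hand":1},{"delta_rot":[0,0,0.435],"xyz":[17,210,0],"hand":1}]'
python3 - <<'E'
from h import *
s=bot.read_state();r=s["tcp_rot"];print(s["time_s"],s["position"],s["force"],s["opening"],np.degrees(np.arctan2(r[1,0],r[0,0])),r.T@(np.array([.5678,-.1419,.0116+.005])-s["position"])*1000)
E
```

```text
time_s: 10.45
position: [0.5045, 0.2164, 0.0857]
tcp_rot: [[0.995, 0.097, 0.003], [0.097, -0.995, 0.001], [0.003, -0.0, -1.0]]
force: [0.5, -0.0, -3.5]
opening: 0.311
grasp_force: 30.0
time_s: 11.08
position: [0.5407, 0.0074, 0.0836]
tcp_rot: [[0.942, -0.334, -0.0], [-0.334, -0.942, 0.0], [-0.0, -0.0, -1.0]]
force: [0.3, 0.5, -3.2]
opening: 0.313
grasp_force: 30.0
11.075 [0.54069499 0.00740934 0.08360591] [ 0.3308331   0.48899877 -3.20398567] 0.31333031401076233 -19.53466638084576 [ 75.49847123 131.65598333  66.96592281]
```

```bash
python3 -m handwheel '[{"delta_rot":[0,0,0],"xyz":[22,39,0],"hand":1},{"delta_rot":[0,0,0],"xyz":[45,78,5],"hand":1},{"delta_rot":[0,0,0],"xyz":[66,115,20],"hand":1},{"delta_rot":[0,0,0],"xyz":[75.5,131.5,35],"hand":1},{"delta_rot":[0,0,0],"xyz":[75.5,131.5,40],"hand":1}]'
python3 - <<'E'
from h import *
s=bot.read_state();m=vision.camera_model("wrist");im=vision.capture("wrist");np.save("wm.npy",m,allow_pickle=True)
print(s["position"],s["force"]);cv2.imwrite("pics/w4.png",im[:,:,::-1])
a=np.radians(20.8);R=np.array([[np.cos(a),-np.sin(a)],[np.sin(a),np.cos(a)]]);c=np.array([.5624,-.1418])
for n,l,z in(("a",(-18,58),.032),("b",(66,58),.032),("stop",(85,13),.032),("c1",(120,85),.018),("c2",(-120,85),.018),("c3",(120,-85),.018)):
    print(n,proj(m,[*(c+R@np.array(l)/1000),z]).round(1))
zt=s["position"][2]+.0064+.006
for l in((65,40),(65,-40),(-65,40),(-65,-40)):print("plate",proj(m,[*(s["position"][:2]+R@np.array(l)/1000),zt]).round(1))
E
```

```text
time_s: 11.7
position: [0.5676, -0.1407, 0.0422]
tcp_rot: [[0.943, -0.334, -0.002], [-0.334, -0.943, 0.001], [-0.003, -0.001, -1.0]]
force: [0.8, -0.5, -3.2]
opening: 0.316
grasp_force: 30.0
[ 0.56756965 -0.14071495  0.04220744] [ 0.76281916 -0.46006417 -3.20143548]
a [239.9 311.2]
b [153.6 227.1]
stop [181.  160.6]
c1 [ 75.5 187. ]
c2 [299.7 397.9]
c3 [2.647e+02 2.000e-01]
plate [155.3 215.6]
plate [260.2 122. ]
plate [299.  357.2]
plate [399.3 288.7]
```

View pics/w4.png

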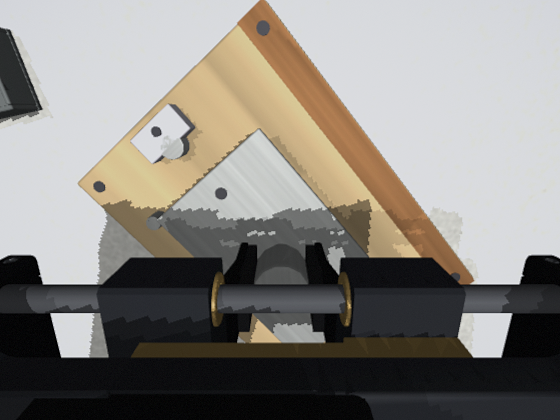

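The jig corner (79,184), dowel b (154,222) and stop nose (~181,157) all agree with the model to within about 5 px. The plate lies aligned, short of the dowels. I'll lower it by feel.

```bash
python3 -m handwheel '[{"delta_rot":[0,0,0],"xyz":[0,0,5],"hand":1},{"delta_rot":[0,0,0],"xyz":[0,0,14],"hand":1},{"delta_rot":[0,0,0],"xyz":[0,0,22],"hand":1},{"delta_rot":[0,0,0],"xyz":[0,0,27],"hand":1},{"delta_rot":[0,0,0],"xyz":[0,0,28],"hand":1}]'
python3 -m handwheel '[{"delta_rot":[0,0,0],"xyz":[0,0,0.5],"hand":1},{"delta_rot":[0,0,0],"xyz":[0,0,1],"hand":1},{"delta_rot":[0,0,0],"xyz":[0,0,1.5],"hand":1},{"delta_rot":[0,0,0],"xyz":[0,0,1.5],"hand":1},{"delta_rot":[0,0,0],"xyz":[0,0,1.5],"hand":1}]'
```

```text
time_s: 12.38
position: [0.5682, -0.1401, 0.0151]
tcp_rot: [[0.943, -0.332, -0.001], [-0.332, -0.943, 0.0], [-0.001, -0.0, -1.0]]
force: [-0.5, 1.0, -3.6]
opening: 0.313
grasp_force: 30.0
time_s: 13.0
position: [0.5685, -0.1403, 0.0141]
tcp_rot: [[0.943, -0.332, 0.0], [-0.332, -0.943, -0.0], [0.0, -0.0, -1.0]]
force: [0.4, -0.4, -3.5]
opening: 0.315
grasp_force: 30.0
```

```bash
python3 -m handwheel '[{"delta_rot":[0,0,0],"xyz":[0,0,0.5],"hand":1},{"delta_rot":[0,0,0],"xyz":[0,0,1],"hand":1},{"delta_rot":[0,0,0],"xyz":[0,0,1.5],"hand":1},{"delta_rot":[0,0,0],"xyz":[0,0,1.5],"hand":1},{"delta_rot":[0,0,0],"xyz":[0,0,1.5],"hand":1}]'
```

```text
time_s: 13.62
position: [0.5685, -0.1403, 0.0126]
tcp_rot: [[0.943, -0.332, 0.0], [-0.332, -0.943, -0.0], [0.0, 0.0, -1.0]]
force: [-0.4, 0.5, -3.5]
opening: 0.312
grasp_force: 30.0
```

```bash
python3 -m handwheel '[{"delta_rot":[0,0,0],"xyz":[0,0,0.3],"hand":1},{"delta_rot":[0,0,0],"xyz":[0,0,0.6],"hand":1},{"delta_rot":[0,0,0],"xyz":[0,0,1],"hand":1},{"delta_rot":[0,0,0],"xyz":[0,0,1],"hand":1},{"delta_rot":[0,0,0],"xyz":[0,0,1],"hand":1}]'
```

```text
time_s: 14.25
position: [0.5685, -0.1403, 0.0117]
tcp_rot: [[0.943, -0.332, 0.0], [-0.332, -0.943, -0.0], [0.0, 0.0, -1.0]]
force: [-0.3, 0.0, -2.7]
opening: 0.312
grasp_force: 30.0
```

```bash
python3 -m handwheel '[{"delta_rot":[0,0,0],"xyz":[0,0,0.2],"hand":1},{"delta_rot":[0,0,0],"xyz":[0,0,0.4],"hand":1},{"delta_rot":[0,0,0],"xyz":[0,0,0.4],"hand":1},{"delta_rot":[0,0,0],"xyz":[0,0,0.4],"hand":1},{"delta_rot":[0,0,0],"xyz":[0,0,0.4],"hand":1}]'; python3 - <<'E'
from rig import bot
s=bot.read_state();print(s["force"],s["moment"],s["position"])
E
```

```text
time_s: 14.88
position: [0.5685, -0.1403, 0.0116]
tcp_rot: [[0.943, -0.332, 0.0], [-0.332, -0.943, -0.0], [0.0, 0.0, -1.0]]
force: [-2.3, 0.8, 4.6]
opening: 0.311
grasp_force: 30.0
[-2.31466623  0.77958396  4.63050636] [ 0.17598998  0.38234274 -0.0034794 ] [ 0.56848712 -0.14032062  0.01158524]
```

```bash
python3 -m handwheel '[{"delta_rot":[0,0,0],"xyz":[0,0,-0.25],"hand":1},{"delta_rot":[0,0,0],"xyz":[-1.3,-1.5,-0.25],"hand":1},{"delta_rot":[0,0,0],"xyz":[-2.6,-3.0,-0.25],"hand":1},{"delta_rot":[0,0,0],"xyz":[-3.9,-4.6,-0.25],"hand":1},{"delta_rot":[0,0,0],"xyz":[-5.2,-6.1,-0.25],"hand":1}]'; cat > st.py <<'E'
from h import *
a=np.radians(20.8);R=np.array([[np.cos(a),-np.sin(a)],[np.sin(a),np.cos(a)]]);c=np.array([.5624,-.1418])
s=bot.read_state();r=s["tcp_rot"]
print("jig xy",(R.T@(s["position"][:2]-c)*1000).round(2),"z",s["position"][2].round(4),"F jig",(R.T@s["force"][:2]).round(2),"Fz",s["force"][2].round(2),"M jig",(R.T@s["moment"][:2]).round(2),"Mz",s["moment"][2].round(3),"yaw",np.degrees(np.arctan2(r[1,0],r[0,0])).round(2))
E
python3 st.py
```

```text
time_s: 15.5
position: [0.5667, -0.1332, 0.0116]
tcp_rot: [[0.943, -0.332, 0.002], [-0.332, -0.943, -0.001], [0.003, 0.0, -1.0]]
force: [1.5, -3.3, 2.3]
opening: 0.314
grasp_force: 30.0
jig xy [7.1  6.46] z 0.0116 F jig [ 0.27 -3.59] Fz 2.29 M jig [-0.55 -0.06] Mz 0.008 yaw -19.38
```

```bash
python3 -m handwheel '[{"delta_rot":[0,0,0],"xyz":[-0.4,-0.4,-0.1],"hand":1},{"delta_rot":[0,0,0],"xyz":[-0.8,-0.9,-0.1],"hand":1},{"delta_rot":[0,0,0],"xyz":[-1.2,-1.4,-0.1],"hand":1},{"delta_rot":[0,0,0],"xyz":[-1.6,-1.9,-0.1],"hand":1},{"delta_rot":[0,0,0],"xyz":[-1.6,-1.9,-0.1],"hand":1}]';python3 st.py
python3 -m handwheel '[{"delta_rot":[0,0,0],"xyz":[-0.2,-0.2,0],"hand":1},{"delta_rot":[0,0,0],"xyz":[-0.3,-0.4,0],"hand":1},{"delta_rot":[0,0,0],"xyz":[-0.4,-0.5,0],"hand":1},{"delta_rot":[0,0,0],"xyz":[-0.5,-0.6,0],"hand":1},{"delta_rot":[0,0,0],"xyz":[-0.5,-0.6,0],"hand":1}]';python3 st.py
```

```text
time_s: 16.12
position: [0.565, -0.1307, 0.0116]
tcp_rot: [[0.943, -0.332, 0.001], [-0.332, -0.943, -0.0], [0.001, 0.0, -1.0]]
force: [2.2, -3.5, 2.4]
opening: 0.316
grasp_force: 30.0
jig xy [6.37 9.42] z 0.0116 F jig [ 0.77 -4.07] Fz 2.42 M jig [-0.7 -0.1] Mz 0.012 yaw -19.38
time_s: 16.75
position: [0.5648, -0.1305, 0.0116]
tcp_rot: [[0.943, -0.332, 0.001], [-0.332, -0.943, -0.001], [0.001, 0.001, -1.0]]
force: [1.4, -5.3, 1.9]
opening: 0.309
grasp_force: 30.0
jig xy [6.28 9.66] z 0.0116 F jig [-0.57 -5.48] Fz 1.86 M jig [-0.93  0.04] Mz -0.069 yaw -19.39
```

```bash
python3 -m handwheel '[{"delta_rot":[0,0,0],"xyz":[-0.1,-0.1,0],"hand":1},{"delta_rot":[0,0,0],"xyz":[-0.2,-0.2,0],"hand":1},{"delta_rot":[0,0,0],"xyz":[-0.2,-0.2,0],"hand":1},{"delta_rot":[0,0,0],"xyz":[-0.2,-0.2,0],"hand":1},{"delta_rot":[0,0,0],"xyz":[-0.2,-0.2,0],"hand":1}]';python3 st.py
```

```text
time_s: 17.38
position: [0.5648, -0.1305, 0.0116]
tcp_rot: [[0.943, -0.332, 0.001], [-0.332, -0.943, -0.001], [0.001, 0.001, -1.0]]
force: [2.4, -6.5, 1.5]
opening: 0.315
grasp_force: 30.0
jig xy [6.25 9.72] z 0.0116 F jig [-0.06 -6.9 ] Fz 1.49 M jig [-1.02  0.03] Mz -0.126 yaw -19.4
```

```bash
python3 -m handwheel '[{"delta_rot":[0,0,0.004],"xyz":[0,0,0],"hand":1},{"delta_rot":[0,0,0.008],"xyz":[0,0,0],"hand":1},{"delta_rot":[0,0,0.012],"xyz":[0,0,0],"hand":1},{"delta_rot":[0,0,0.012],"xyz":[0,0,0],"hand":1},{"delta_rot":[0,0,0.012],"xyz":[0,0,0],"hand":1}]';python3 st.py
```

```text
time_s: 18.0
position: [0.5646, -0.1304, 0.0116]
tcp_rot: [[0.94, -0.343, 0.001], [-0.343, -0.94, -0.001], [0.001, 0.001, -1.0]]
force: [1.6, -5.9, 3.0]
opening: 0.318
grasp_force: 30.0
jig xy [6.07 9.86] z 0.0116 F jig [-0.56 -6.1 ] Fz 2.97 M jig [-0.95  0.07] Mz 0.072 yaw -20.03
```

```bash
python3 -m handwheel '[{"delta_rot":[0,0,0],"xyz":[1.2,-1.0,0],"hand":1},{"delta_rot":[0,0,0],"xyz":[2.6,-2.2,0],"hand":1},{"delta_rot":[0,0,0],"xyz":[4.2,-3.6,0],"hand":1},{"delta_rot":[0,0,0],"xyz":[5.7,-4.9,0],"hand":1},{"delta_rot":[0,0,0],"xyz":[6.1,-5.2,0],"hand":1}]';python3 st.py
```

```text
time_s: 18.62
position: [0.5661, -0.1296, 0.0116]
tcp_rot: [[0.941, -0.339, -0.011], [-0.339, -0.941, -0.003], [-0.01, 0.007, -1.0]]
force: [-11.0, -16.3, 9.9]
opening: 0.313
grasp_force: 30.0
jig xy [ 7.82 10.13] z 0.0116 F jig [-16.09 -11.31] Fz 9.94 M jig [-1.76  2.6 ] Mz 0.136 yaw -19.84
```

```bash
python3 -m handwheel '[{"delta_rot":[0,0,0],"xyz":[-2,1.7,0],"hand":1},{"delta_rot":[0,0,0],"xyz":[-4,3.4,0],"hand":1},{"delta_rot":[0,0,0],"xyz":[-4.8,4.1,0],"hand":1},{"delta_rot":[0,0,0],"xyz":[-4.8,4.1,0],"hand":1},{"delta_rot":[0,0,0],"xyz":[-4.8,4.1,0],"hand":1}]';python3 st.py
python3 - <<'E'
from h import *
m=vision.camera_model("wrist");im=vision.capture("wrist");np.save("wm.npy",m,allow_pickle=True);t=vision.capture("scene")
cv2.imwrite("pics/w5.png",np.hstack([cv2.resize(im[80:280,80:400],(480,300))*1,cv2.resize(t[190:320,170:320],(320,300),interpolation=cv2.INTER_CUBIC)])[:,:,::-1])
E
```

```text
time_s: 19.25
position: [0.5663, -0.1297, 0.0116]
tcp_rot: [[0.939, -0.343, 0.001], [-0.343, -0.939, -0.001], [0.001, 0.001, -1.0]]
force: [1.4, -5.5, 2.3]
opening: 0.315
grasp_force: 30.0
jig xy [7.9  9.93] z 0.0116 F jig [-0.61 -5.62] Fz 2.32 M jig [-0.93  0.01] Mz 0.017 yaw -20.04
```

View pics/w5.png

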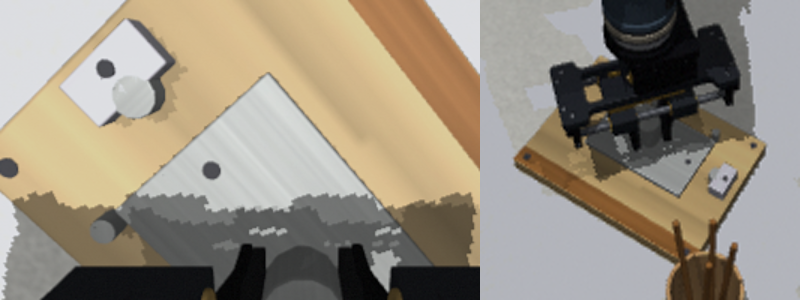

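The long side is near dowel b, at crop (105,230). The plate's end edge, (133,200) to (267,72), is still clear of the stop nose at about (135,97). I'll put numbers on this.

```bash
python3 - <<'E'
from h import *
m=np.load("wm.npy",allow_pickle=True).item()
a=np.radians(20.8);R=np.array([[np.cos(a),-np.sin(a)],[np.sin(a),np.cos(a)]]);c=np.array([.5624,-.1418])
def J(cr,z):return (R.T@(ray(m,np.array(cr)/1.5+80-.2,z)[:2]-c)*1000).round(1)
for n,cr,z in(("plate +x-y",(267,72),.024),("plate +x+y",(133,200),.024),("hole",(211,170),.024),("dowel b top (66,58)",(104,231),.032),("stop nose disc centre (93,13)?",(134,96),.032),("jig screw",(8,168),.018)):print(n,J(cr,z))
E
```

```text
plate +x-y [ 71.1 -27.7]
plate +x+y [69.3 42.5]
hole [58.4 11.9]
dowel b top (66,58) [68.  55.6]
stop nose disc centre (93,13)? [94.7 11.2]
jig screw [109.8  72.5]
```

The force direction (-0.83, -0.57) and Mz match the plate's corner catching on dowel b's flank rather than the stop. I'll back off in y, advance in x, then re-approach.

```bash
python3 -m handwheel '[{"delta_rot":[0,0,0],"xyz":[1.3,1.5,0],"hand":1},{"delta_rot":[0,0,0],"xyz":[2.6,3,0],"hand":1},{"delta_rot":[0,0,0],"xyz":[3.9,4.5,0],"hand":1},{"delta_rot":[0,0,0],"xyz":[4.7,3.9,0],"hand":1},{"delta_rot":[0,0,0],"xyz":[5.4,3.2,0],"hand":1}]';python3 st.py
python3 -m handwheel '[{"delta_rot":[0,0,0],"xyz":[0.4,-0.3,0],"hand":1},{"delta_rot":[0,0,0],"xyz":[0.8,-0.6,0],"hand":1},{"delta_rot":[0,0,0],"xyz":[1.2,-1.0,0],"hand":1},{"delta_rot":[0,0,0],"xyz":[1.6,-1.4,0],"hand":1},{"delta_rot":[0,0,0],"xyz":[2.0,-1.7,0],"hand":1}]';python3 st.py
```

```text
time_s: 19.98
position: [0.5659, -0.1306, 0.0116]
tcp_rot: [[0.939, -0.343, -0.008], [-0.343, -0.939, 0.005], [-0.01, -0.002, -1.0]]
force: [-4.3, 1.4, 10.5]
opening: 0.312
grasp_force: 30.0
jig xy [7.26 9.27] z 0.0116 F jig [-3.49  2.8 ] Fz 10.54 M jig [0.53 0.59] Mz 0.055 yaw -20.04
time_s: 20.6
position: [0.5658, -0.1305, 0.0115]
tcp_rot: [[0.94, -0.342, -0.013], [-0.342, -0.94, 0.004], [-0.014, 0.0, -1.0]]
force: [-9.4, -2.2, 12.9]
opening: 0.315
grasp_force: 30.0
jig xy [7.15 9.34] z 0.0115 F jig [-9.62  1.26] Fz 12.86 M jig [0.25 1.38] Mz -0.036 yaw -19.99
```

```bash
python3 -m handwheel '[{"delta_rot":[0,0,0],"xyz":[0,0,-0.7],"hand":1},{"delta_rot":[0,0,0],"xyz":[0,0,-1.5],"hand":1},{"delta_rot":[0,0,0],"xyz":[0,0,-2],"hand":1},{"delta_rot":[0,0,0],"xyz":[0,0,-2],"hand":1},{"delta_rot":[0,0,0],"xyz":[0,0,-2],"hand":1}]';python3 st.py
```

```text
time_s: 21.22
position: [0.5722, -0.1326, 0.013]
tcp_rot: [[0.939, -0.343, -0.001], [-0.343, -0.939, 0.001], [-0.001, -0.0, -1.0]]
force: [1.0, -0.2, -4.5]
opening: 0.314
grasp_force: 30.0
jig xy [12.45  5.14] z 0.013 F jig [ 0.83 -0.51] Fz -4.53 M jig [0.09 0.03] Mz -0.004 yaw -20.06
```

Lifting freed it, so it was friction locked on the bed. I'll hover about 0.5 mm, still within the height window, for the approach.

```bash
python3 -m handwheel '[{"delta_rot":[0,0,0],"xyz":[1.5,-1.3,0.2],"hand":1},{"delta_rot":[0,0,0],"xyz":[3,-2.6,0.6],"hand":1},{"delta_rot":[0,0,0],"xyz":[4.5,-3.9,0.8],"hand":1},{"delta_rot":[0,0,0],"xyz":[5.3,-4.5,0.8],"hand":1},{"delta_rot":[0,0,0],"xyz":[5.3,-4.5,0.8],"hand":1}]';python3 st.py
python3 -m handwheel '[{"delta_rot":[0,0,0],"xyz":[-0.6,-0.7,0],"hand":1},{"delta_rot":[0,0,0],"xyz":[-1.2,-1.4,0],"hand":1},{"delta_rot":[0,0,0],"xyz":[-1.8,-2.1,0],"hand":1},{"delta_rot":[0,0,0],"xyz":[-2,-2.3,0],"hand":1},{"delta_rot":[0,0,0],"xyz":[-2,-2.3,0],"hand":1}]';python3 st.py
```

```text
time_s: 21.85
position: [0.579, -0.1304, 0.0127]
tcp_rot: [[0.939, -0.343, 0.0], [-0.343, -0.939, -0.0], [0.0, -0.0, -1.0]]
force: [0.1, 1.4, -3.7]
opening: 0.314
grasp_force: 30.0
jig xy [19.53  4.76] z 0.0127 F jig [0.61 1.27] Fz -3.69 M jig [0.02 0.  ] Mz 0.026 yaw -20.06
time_s: 22.48
position: [0.5778, -0.1276, 0.0127]
tcp_rot: [[0.939, -0.343, 0.0], [-0.343, -0.939, -0.0], [0.0, -0.0, -1.0]]
force: [0.6, -0.2, -3.4]
opening: 0.312
grasp_force: 30.0
jig xy [19.44  7.82] z 0.0127 F jig [ 0.51 -0.38] Fz -3.35 M jig [0.04 0.01] Mz -0.02 yaw -20.06
```

```bash
python3 -m handwheel '[{"delta_rot":[0,0,0],"xyz":[-0.3,-0.4,0.2],"hand":1},{"delta_rot":[0,0,0],"xyz":[-0.6,-0.7,0.5],"hand":1},{"delta_rot":[0,0,0],"xyz":[-0.9,-1.1,0.5],"hand":1},{"delta_rot":[0,0,0],"xyz":[-0.9,-1.1,0.5],"hand":1},{"delta_rot":[0,0,0],"xyz":[-0.9,-1.1,0.5],"hand":1}]';python3 st.py
python3 -m handwheel '[{"delta_rot":[0,0,0],"xyz":[-0.2,-0.2,0],"hand":1},{"delta_rot":[0,0,0],"xyz":[-0.4,-0.4,0],"hand":1},{"delta_rot":[0,0,0],"xyz":[-0.5,-0.6,0],"hand":1},{"delta_rot":[0,0,0],"xyz":[-0.5,-0.6,0],"hand":1},{"delta_rot":[0,0,0],"xyz":[-0.5,-0.6,0],"hand":1}]';python3 st.py
```

```text
time_s: 23.1
position: [0.5773, -0.1263, 0.0122]
tcp_rot: [[0.939, -0.343, 0.0], [-0.343, -0.939, -0.0], [0.0, 0.0, -1.0]]
force: [-0.0, -0.0, -4.3]
opening: 0.314
grasp_force: 30.0
jig xy [19.48  9.21] z 0.0122 F jig [-0.06 -0.03] Fz -4.29 M jig [0.03 0.01] Mz 0.001 yaw -20.06
time_s: 23.72
position: [0.5772, -0.1258, 0.0123]
tcp_rot: [[0.939, -0.343, 0.0], [-0.343, -0.939, -0.0], [0.0, 0.0, -1.0]]
force: [0.9, -1.5, -3.6]
opening: 0.313
grasp_force: 30.0
jig xy [19.56  9.71] z 0.0123 F jig [ 0.35 -1.71] Fz -3.62 M jig [-0.17  0.05] Mz 0.098 yaw -20.06
```

```bash
python3 -m handwheel '[{"delta_rot":[0,0,-0.002],"xyz":[-0.1,-0.1,0],"hand":1},{"delta_rot":[0,0,-0.004],"xyz":[-0.2,-0.3,0],"hand":1},{"delta_rot":[0,0,-0.004],"xyz":[-0.2,-0.3,0],"hand":1},{"delta_rot":[0,0,-0.004],"xyz":[-0.2,-0.3,0],"hand":1},{"delta_rot":[0,0,-0.004],"xyz":[-0.2,-0.3,0],"hand":1}]';python3 st.py
```

```text
time_s: 24.35
position: [0.5773, -0.1256, 0.0123]
tcp_rot: [[0.941, -0.339, 0.001], [-0.339, -0.941, -0.001], [0.001, 0.0, -1.0]]
force: [0.6, -3.8, -3.2]
opening: 0.31
grasp_force: 30.0
jig xy [19.66  9.89] z 0.0123 F jig [-0.74 -3.76] Fz -3.2 M jig [-0.59  0.13] Mz 0.026 yaw -19.83
```

```bash
python3 -m handwheel '[{"delta_rot":[0,0,0],"xyz":[0.5,-0.4,0],"hand":1},{"delta_rot":[0,0,0],"xyz":[1,-0.9,0],"hand":1},{"delta_rot":[0,0,0],"xyz":[1.5,-1.3,0],"hand":1},{"delta_rot":[0,0,0],"xyz":[1.9,-1.6,0],"hand":1},{"delta_rot":[0,0,0],"xyz":[1.9,-1.6,0],"hand":1}]';python3 st.py
python3 -m handwheel '[{"delta_rot":[0,0,0],"xyz":[0.2,-0.2,0],"hand":1},{"delta_rot":[0,0,0],"xyz":[0.4,-0.4,0],"hand":1},{"delta_rot":[0,0,0],"xyz":[0.6,-0.5,0],"hand":1},{"delta_rot":[0,0,0],"xyz":[0.8,-0.7,0],"hand":1},{"delta_rot":[0,0,0],"xyz":[0.8,-0.7,0],"hand":1}]';python3 st.py
```

```text
time_s: 24.98
position: [0.5787, -0.125, 0.0121]
tcp_rot: [[0.941, -0.339, -0.001], [-0.339, -0.941, -0.001], [-0.001, 0.001, -1.0]]
force: [-2.0, -5.3, -3.5]
opening: 0.313
grasp_force: 30.0
jig xy [21.2   9.94] z 0.0121 F jig [-3.77 -4.25] Fz -3.51 M jig [-0.8   0.58] Mz 0.005 yaw -19.8
time_s: 25.6
position: [0.5795, -0.1247, 0.012]
tcp_rot: [[0.941, -0.339, -0.002], [-0.339, -0.941, -0.001], [-0.001, 0.001, -1.0]]
force: [-2.0, -6.1, -3.1]
opening: 0.31
grasp_force: 30.0
jig xy [22.1   9.95] z 0.012 F jig [-4.   -5.02] Fz -3.13 M jig [-0.79  0.61] Mz 0.034 yaw -19.8
```

```bash
python3 -m handwheel '[{"delta_rot":[0,0,0],"xyz":[0.2,-0.2,0],"hand":1},{"delta_rot":[0,0,0],"xyz":[0.4,-0.4,0],"hand":1},{"delta_rot":[0,0,0],"xyz":[0.6,-0.5,0],"hand":1},{"delta_rot":[0,0,0],"xyz":[0.8,-0.7,0],"hand":1},{"delta_rot":[0,0,0],"xyz":[0.8,-0.7,0],"hand":1}]';python3 st.py
python3 -m handwheel '[{"delta_rot":[0,0,0],"xyz":[0.2,-0.2,0],"hand":1},{"delta_rot":[0,0,0],"xyz":[0.4,-0.3,0],"hand":1},{"delta_rot":[0,0,0],"xyz":[0.6,-0.5,0],"hand":1},{"delta_rot":[0,0,0],"xyz":[0.6,-0.5,0],"hand":1},{"delta_rot":[0,0,0],"xyz":[0.6,-0.5,0],"hand":1}]';python3 st.py
```

```text
time_s: 26.22
position: [0.5805, -0.1242, 0.012]
tcp_rot: [[0.941, -0.339, -0.002], [-0.339, -0.941, -0.001], [-0.001, 0.001, -1.0]]
force: [-0.4, -5.5, -3.6]
opening: 0.313
grasp_force: 30.0
jig xy [23.19  9.97] z 0.012 F jig [-2.32 -5.02] Fz -3.62 M jig [-0.85  0.6 ] Mz 0.039 yaw -19.79
time_s: 26.85
position: [0.5812, -0.124, 0.012]
tcp_rot: [[0.941, -0.339, -0.002], [-0.339, -0.941, -0.001], [-0.001, 0.001, -1.0]]
force: [-0.4, -5.4, -3.9]
opening: 0.315
grasp_force: 30.0
jig xy [23.92  9.98] z 0.012 F jig [-2.27 -4.89] Fz -3.87 M jig [-0.85  0.6 ] Mz 0.029 yaw -19.79
```

```bash
python3 -m handwheel '[{"delta_rot":[0,0,0],"xyz":[0.2,-0.2,0],"hand":1},{"delta_rot":[0,0,0],"xyz":[0.4,-0.3,0],"hand":1},{"delta_rot":[0,0,0],"xyz":[0.6,-0.5,0],"hand":1},{"delta_rot":[0,0,0],"xyz":[0.6,-0.5,0],"hand":1},{"delta_rot":[0,0,0],"xyz":[0.6,-0.5,0],"hand":1}]';python3 st.py
python3 -m handwheel '[{"delta_rot":[0,0,0],"xyz":[0.2,-0.2,0],"hand":1},{"delta_rot":[0,0,0],"xyz":[0.4,-0.3,0],"hand":1},{"delta_rot":[0,0,0],"xyz":[0.6,-0.5,0],"hand":1},{"delta_rot":[0,0,0],"xyz":[0.6,-0.5,0],"hand":1},{"delta_rot":[0,0,0],"xyz":[0.6,-0.5,0],"hand":1}]';python3 st.py
```

```text
time_s: 27.48
position: [0.5813, -0.1239, 0.012]
tcp_rot: [[0.941, -0.339, -0.003], [-0.339, -0.941, -0.001], [-0.002, 0.002, -1.0]]
force: [-2.6, -7.0, -3.1]
opening: 0.312
grasp_force: 30.0
jig xy [24.04  9.99] z 0.012 F jig [-4.92 -5.65] Fz -3.07 M jig [-0.9   0.87] Mz 0.03 yaw -19.79
time_s: 28.1
position: [0.5813, -0.1239, 0.012]
tcp_rot: [[0.941, -0.338, -0.004], [-0.338, -0.941, -0.001], [-0.004, 0.003, -1.0]]
force: [-3.8, -8.0, -0.9]
opening: 0.313
grasp_force: 30.0
jig xy [24.08 10.04] z 0.012 F jig [-6.38 -6.1 ] Fz -0.91 M jig [-1.05  1.14] Mz 0.05 yaw -19.76
```

Stop contact is at x = 24.0, as predicted, and both dowels are loaded. I'll add a little pressure and hold.

```bash
python3 -m handwheel '[{"delta_rot":[0,0,0],"xyz":[0.1,-0.3,0],"hand":1},{"delta_rot":[0,0,0],"xyz":[0.2,-0.6,0],"hand":1},{"delta_rot":[0,0,0],"xyz":[0.2,-0.6,0],"hand":1},{"delta_rot":[0,0,0],"xyz":[0.2,-0.6,0],"hand":1},{"delta_rot":[0,0,0],"xyz":[0.2,-0.6,0],"hand":1}]';python3 st.py
python3 -m handwheel '[{"delta_rot":[0,0,0],"xyz":[0,0,0],"hand":1},{"delta_rot":[0,0,0],"xyz":[0,0,0],"hand":1},{"delta_rot":[0,0,0],"xyz":[0,0,0],"hand":1},{"delta_rot":[0,0,0],"xyz":[0,0,0],"hand":1},{"delta_rot":[0,0,0],"xyz":[0,0,0],"hand":1}]';python3 st.py
```

```text
time_s: 28.72
position: [0.5814, -0.1238, 0.012]
tcp_rot: [[0.941, -0.338, -0.005], [-0.338, -0.941, -0.002], [-0.004, 0.003, -1.0]]
force: [-5.4, -9.2, -1.1]
opening: 0.314
grasp_force: 30.0
jig xy [24.11 10.05] z 0.012 F jig [-8.31 -6.68] Fz -1.08 M jig [-1.26  1.4 ] Mz 0.024 yaw -19.74
time_s: 29.35
position: [0.5814, -0.1238, 0.012]
tcp_rot: [[0.941, -0.338, -0.005], [-0.338, -0.941, -0.002], [-0.004, 0.003, -1.0]]
force: [-5.0, -9.7, -1.1]
opening: 0.318
grasp_force: 30.0
jig xy [24.12 10.07] z 0.012 F jig [-8.09 -7.34] Fz -1.14 M jig [-1.25  1.42] Mz 0.013 yaw -19.74
```

```bash
python3 -m handwheel '[{"delta_rot":[0,0,0],"xyz":[0,0,0.2],"hand":1},{"delta_rot":[0,0,0],"xyz":[0,0,0.4],"hand":1},{"delta_rot":[0,0,0],"xyz":[0,0,0.4],"hand":1},{"delta_rot":[0,0,0],"xyz":[0,0,0.4],"hand":1},{"delta_rot":[0,0,0],"xyz":[0,0,0.4],"hand":1}]';python3 st.py
python3 -m handwheel '[{"delta_rot":[0,0,0],"xyz":[0,0,0],"hand":1},{"delta_rot":[0,0,0],"xyz":[0,0,0],"hand":1},{"delta_rot":[0,0,0],"xyz":[0,0,0],"hand":1},{"delta_rot":[0,0,0],"xyz":[0,0,0],"hand":1},{"delta_rot":[0,0,0],"xyz":[0,0,0],"hand":1}]';python3 st.py
```

```text
time_s: 29.98
position: [0.5814, -0.1239, 0.0119]
tcp_rot: [[0.941, -0.338, -0.005], [-0.338, -0.941, -0.002], [-0.004, 0.003, -1.0]]
force: [-5.4, -9.1, 0.9]
opening: 0.312
grasp_force: 30.0
jig xy [24.11 10.02] z 0.0119 F jig [-8.25 -6.64] Fz 0.88 M jig [-1.11  1.49] Mz 0.071 yaw -19.74
time_s: 30.6
position: [0.5814, -0.1239, 0.0119]
tcp_rot: [[0.941, -0.338, -0.005], [-0.338, -0.941, -0.002], [-0.004, 0.003, -1.0]]
force: [-5.7, -9.5, 0.8]
opening: 0.312
grasp_force: 30.0
jig xy [24.14 10.02] z 0.0119 F jig [-8.68 -6.85] Fz 0.84 M jig [-1.16  1.48] Mz 0.055 yaw -19.74
```

Held with all three loaded. Now I'll open gently.

```bash
python3 -m handwheel '[{"delta_rot":[0,0,0],"xyz":[0,0,0],"hand":0.3},{"delta_rot":[0,0,0],"xyz":[0,0,0],"hand":0.2},{"delta_rot":[0,0,0],"xyz":[0,0,0],"hand":0.1},{"delta_rot":[0,0,0],"xyz":[0,0,0],"hand":0},{"delta_rot":[0,0,0],"xyz":[0,0,0],"hand":0}]';python3 st.py
python3 - <<'E'
from h import *
m=vision.camera_model("wrist");im=vision.capture("wrist");np.save("wm.npy",m,allow_pickle=True);cv2.imwrite("pics/w6.png",im[:,:,::-1])
E
```

```text
time_s: 31.22
position: [0.5842, -0.1219, 0.012]
tcp_rot: [[0.941, -0.339, 0.001], [-0.339, -0.941, 0.0], [0.0, -0.0, -1.0]]
force: [-0.1, -1.7, 0.4]
opening: 0.491
grasp_force: 0.0
jig xy [27.5  10.89] z 0.012 F jig [-0.73 -1.5 ] Fz 0.39 M jig [0.09 0.  ] Mz 0.019 yaw -19.82
```

Released. Sideways friction leaves the share on dowel a uncertain. I'll also push the knob with one open finger along the diagonal: the plate is then free in yaw, so all three contacts must load.

```bash
python3 -m handwheel '[{"delta_rot":[0,0,0],"xyz":[-2,0,1],"hand":0},{"delta_rot":[0,0,0],"xyz":[-4,0,2.5],"hand":0},{"delta_rot":[0,0,0],"xyz":[-6,0,4],"hand":0},{"delta_rot":[0,0,0],"xyz":[-6,-1,4],"hand":0},{"delta_rot":[0,0,0],"xyz":[-6,-2.5,4],"hand":0}]';python3 st.py
python3 -m handwheel '[{"delta_rot":[0,0,0],"xyz":[0,-0.5,0],"hand":0},{"delta_rot":[0,0,0],"xyz":[0,-1,0],"hand":0},{"delta_rot":[0,0,0],"xyz":[0,-1.2,0],"hand":0},{"delta_rot":[0,0,0],"xyz":[0,-1.2,0],"hand":0},{"delta_rot":[0,0,0],"xyz":[0,-1.2,0],"hand":0}]';python3 st.py
```

```text
time_s: 31.9
position: [0.5792, -0.1179, 0.0078]
tcp_rot: [[0.941, -0.339, 0.0], [-0.339, -0.941, -0.0], [0.0, -0.0, -1.0]]
force: [0.5, -0.7, -0.2]
opening: 0.496
grasp_force: 0.0
jig xy [24.18 16.39] z 0.0078 F jig [ 0.2  -0.88] Fz -0.23 M jig [0.06 0.07] Mz 0.015 yaw -19.85
time_s: 32.52
position: [0.5795, -0.1168, 0.0078]
tcp_rot: [[0.941, -0.339, -0.0], [-0.339, -0.941, 0.0], [-0.0, 0.0, -1.0]]
force: [0.4, 0.3, 0.8]
opening: 0.499
grasp_force: 0.0
jig xy [24.85 17.35] z 0.0078 F jig [0.46 0.1 ] Fz 0.84 M jig [-0.03  0.  ] Mz -0.02 yaw -19.84
```

```bash
python3 -m handwheel '[{"delta_rot":[0,0,0],"xyz":[0,-0.5,0],"hand":0},{"delta_rot":[0,0,0],"xyz":[0,-1,0],"hand":0},{"delta_rot":[0,0,0],"xyz":[0,-1.5,0],"hand":0},{"delta_rot":[0,0,0],"xyz":[0,-2,0],"hand":0},{"delta_rot":[0,0,0],"xyz":[0,-2,0],"hand":0}]';python3 st.py
python3 -m handwheel '[{"delta_rot":[0,0,0],"xyz":[0,-0.3,0],"hand":0},{"delta_rot":[0,0,0],"xyz":[0,-0.6,0],"hand":0},{"delta_rot":[0,0,0],"xyz":[0,-0.8,0],"hand":0},{"delta_rot":[0,0,0],"xyz":[0,-0.8,0],"hand":0},{"delta_rot":[0,0,0],"xyz":[0,-0.8,0],"hand":0}]';python3 st.py
```

```text
time_s: 33.15
position: [0.58, -0.1153, 0.0078]
tcp_rot: [[0.941, -0.339, -0.0], [-0.339, -0.941, -0.001], [-0.0, 0.001, -1.0]]
force: [-0.7, -2.2, -0.0]
opening: 0.496
grasp_force: 1.4
jig xy [25.85 18.52] z 0.0078 F jig [-1.46 -1.85] Fz -0.03 M jig [-0.27  0.39] Mz -0.016 yaw -19.82
time_s: 33.78
position: [0.58, -0.1151, 0.0078]
tcp_rot: [[0.941, -0.339, -0.001], [-0.339, -0.941, -0.001], [-0.0, 0.001, -1.0]]
force: [-2.3, -5.9, 0.6]
opening: 0.502
grasp_force: 3.1
jig xy [25.93 18.67] z 0.0078 F jig [-4.27 -4.69] Fz 0.63 M jig [-0.67  0.74] Mz -0.017 yaw -19.81
```

```bash
python3 -m handwheel '[{"delta_rot":[0,0,0],"xyz":[0,-0.3,0],"hand":0},{"delta_rot":[0,0,0],"xyz":[0,-0.6,0],"hand":0},{"delta_rot":[0,0,0],"xyz":[0,-0.8,0],"hand":0},{"delta_rot":[0,0,0],"xyz":[0,-0.8,0],"hand":0},{"delta_rot":[0,0,0],"xyz":[0,-0.8,0],"hand":0}]';python3 st.py
python3 -m handwheel '[{"delta_rot":[0,0,0],"xyz":[0,-0.3,0],"hand":0},{"delta_rot":[0,0,0],"xyz":[0,-0.4,0],"hand":0},{"delta_rot":[0,0,0],"xyz":[0,-0.4,0],"hand":0},{"delta_rot":[0,0,0],"xyz":[0,-0.4,0],"hand":0},{"delta_rot":[0,0,0],"xyz":[0,-0.4,0],"hand":0}]';python3 st.py
```

```text
time_s: 34.4
position: [0.58, -0.1151, 0.0078]
tcp_rot: [[0.941, -0.339, -0.001], [-0.339, -0.941, -0.002], [-0.0, 0.002, -1.0]]
force: [-2.6, -8.0, 0.1]
opening: 0.504
grasp_force: 4.2
jig xy [25.97 18.73] z 0.0078 F jig [-5.31 -6.54] Fz 0.08 M jig [-0.98  0.98] Mz -0.021 yaw -19.79
time_s: 35.02
position: [0.58, -0.115, 0.0078]
tcp_rot: [[0.941, -0.338, -0.002], [-0.338, -0.941, -0.003], [-0.001, 0.003, -1.0]]
force: [-3.5, -9.0, 0.7]
opening: 0.501
grasp_force: 4.8
jig xy [25.99 18.77] z 0.0078 F jig [-6.43 -7.15] Fz 0.72 M jig [-1.08  1.15] Mz -0.025 yaw -19.78
```

```bash
python3 -m handwheel '[{"delta_rot":[0,0,0],"xyz":[0,0,0],"hand":0},{"delta_rot":[0,0,0],"xyz":[0,0,0],"hand":0},{"delta_rot":[0,0,0],"xyz":[0,0,0],"hand":0},{"delta_rot":[0,0,0],"xyz":[0,0,0],"hand":0},{"delta_rot":[0,0,0],"xyz":[0,0,0],"hand":0}]';python3 st.py
python3 -m handwheel '[{"delta_rot":[0,0,0],"xyz":[0,0.5,0],"hand":0},{"delta_rot":[0,0,0],"xyz":[0,1.5,0],"hand":0},{"delta_rot":[0,0,0],"xyz":[0,4,0],"hand":0},{"delta_rot":[0,0,0],"xyz":[0,7,0],"hand":0},{"delta_rot":[0,0,0],"xyz":[0,9,0],"hand":-0.3}]';python3 st.py
python3 -m handwheel '[{"delta_rot":[0,0,0],"xyz":[0,0,0],"hand":-0.5},{"delta_rot":[0,0,0],"xyz":[0,0,0],"hand":-0.5},{"delta_rot":[0,0,0],"xyz":[0,0,-5],"hand":-0.5},{"delta_rot":[0,0,0],"xyz":[0,0,-20],"hand":-0.5},{"delta_rot":[0,0,0],"xyz":[0,0,-45],"hand":-0.5}]'
python3 -m handwheel '[{"delta_rot":[0,0,0],"xyz":[0,0,-30],"hand":-0.5},{"delta_rot":[0,0,0],"xyz":[0,0,-60],"hand":-0.5},{"delta_rot":[0,0,0],"xyz":[0,0,-90],"hand":-0.5},{"delta_rot":[0,0,0],"xyz":[0,0,-100],"hand":-0.5},{"delta_rot":[0,0,0],"xyz":[0,0,-100],"hand":-0.5}]'
python3 - <<'E'
from h import *
m=vision.camera_model("wrist");im=vision.capture("wrist");np.save("wm.npy",m,allow_pickle=True);cv2.imwrite("pics/w7.png",im[:,:,::-1])
# plate = low-saturation bright region on the wood near its predicted place
hsv=cv2.cvtColor(im,cv2.COLOR_RGB2HSV)
a=np.radians(20.8);R=np.array([[np.cos(a),-np.sin(a)],[np.sin(a),np.cos(a)]]);c=np.array([.5624,-.1418])+R@[.0018,-.0021]
roi=np.zeros(im.shape[:2],np.uint8)
cv2.fillConvexPoly(roi,np.array([proj(m,[*(c+R@np.array(l)/1000),.024]) for l in((83,50),(83,-60),(-80,-60),(-80,50))]).astype(np.int32),1)
g=((hsv[...,1]<60)&(hsv[...,2]>40)).astype(np.uint8)*roi
g=cv2.morphologyEx(g,cv2.MORPH_OPEN,np.ones((5,5)))
k=max(cv2.findContours(g,0,2)[0],key=cv2.contourArea)
P=np.array([R.T@(ray(m,p[0],.024)[:2]-c)*1000 for p in k],np.float32);print(cv2.minAreaRect(P),P.min(0),P.max(0))
E
```

```text
time_s: 35.65
position: [0.58, -0.115, 0.0078]
tcp_rot: [[0.941, -0.338, -0.002], [-0.338, -0.941, -0.003], [-0.001, 0.003, -1.0]]
force: [-3.6, -8.6, 0.3]
opening: 0.499
grasp_force: 4.8
jig xy [25.99 18.75] z 0.0078 F jig [-6.44 -6.74] Fz 0.29 M jig [-1.11  1.17] Mz -0.008 yaw -19.78
time_s: 36.28
position: [0.5779, -0.1212, 0.0078]
tcp_rot: [[0.941, -0.339, 0.0], [-0.339, -0.941, 0.0], [0.0, -0.0, -1.0]]
force: [0.1, 0.7, 0.7]
opening: 0.554
grasp_force: 0.0
jig xy [21.79 13.75] z 0.0078 F jig [0.35 0.57] Fz 0.69 M jig [0.02 0.03] Mz 0.025 yaw -19.83
time_s: 36.9
position: [0.5774, -0.1212, 0.0535]
tcp_rot: [[0.941, -0.339, -0.001], [-0.339, -0.941, 0.001], [-0.001, -0.0, -1.0]]
force: [0.2, 0.0, 0.2]
opening: 0.751
grasp_force: 0.0
time_s: 37.52
position: [0.578, -0.1215, 0.1537]
tcp_rot: [[0.941, -0.339, 0.002], [-0.339, -0.941, -0.001], [0.002, 0.0, -1.0]]
force: [-0.0, 0.2, -0.1]
opening: 0.755
grasp_force: 0.0
((20.05087661743164, 12.135848999023438), (77.22496795654297, 128.04066467285156), 89.89391326904297) [-43.966106 -26.36818 ] [84.13072 50.84269]
```

The plate measures at (20.1, 12.1) in the jig's frame, yaw within about 0.1°. That is consistent with fully located, given the outline was clipped at roughly 1–2 mm. The arm is clear, so I'm handing in.

```bash
python3 -c "
from rig import workorder
print(workorder.hand_in())"
```

```text
the job is handed in; nothing more can be done
None
```

The job is handed in at about 38 s: the steel plate was pressed lightly against both dowels and the end stop, held for over a second, and let go. In the last camera check it lay aligned at about (20.1, 12.1) mm in the jig's frame, against a target of (20, 13) mm, with the arm clear; no pass or fail was returned.

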